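Face up the jar display: front row in the order of the back row

ROBOT

A 7-joint arm with a two-finger parallel gripper is mounted at the origin on a cart in front of the work surface, level with it; the furniture and walls round the work are solid. World frame = base frame: x ahead of the robot, y to its left, z up, the work surface at z = 0. Lengths are in m, angles in rad, forces in N, time in s.
With the tool pointing down it reaches from about 0.4 to 0.85 m from the base axis. Payload 6.9 kg.
Tool frame: the origin (TCP) lies midway between the tips of the shut fingers; the grasp point (between the pads) lies 19 mm behind it; x points along the fingers, z is the direction in which the jaws open and shut, and the axes are right-handed (so a half turn about x gives the same grasp; the last joint's range is limited). The gripper opens to 85 mm and grips with 20 to 120 N. Pads are 22 mm wide; open, the fingers measure 114 mm over their backs; the gripper's body (76 mm by 85 mm) begins 54 mm behind the grasp point. The pads swing forward as they close: fully open they stand 13 mm farther back than shut.
Start: joints at [-1.183, 0.507, -0.238, 1.5, 0.126, 1.149, -0.155], TCP at [0.174, 0.6, 0.231] pointing down, gripper open.
Joint ranges: [-3.08, 3.08], [-0.24, 2.05], [-1.43, 1.35], [0, 2.5], [-1.52, 4.66], [0.17, 1.96], [-2.89, 2.89]. Speed limits (rad/s): [2.39, 2.39, 3.14, 3.14, 3.14, 3.14, 3.14].

INTERFACE

Orientations are given as a rotation vector (axis times angle).
In Python, from plant import arm gives the robot as it stands. The module is installed in compiled form; this text tells all that it offers.
- The arm moves only by the tool move_arm, never from a script. Its argument "targets" is one flat list of numbers, 6 for each row, row after row: the shift along the tool's x, y, z in cm, then the turn, a rotation vector about the tool's x, y, z in rad. A call has 1 to 10 rows; each row is the pose to reach, as a shift and turn from the pose commanded when the call began, along the tool's axes at that moment; what a row does not reach only later rows make up. A row lasts 1/12 s, in which the tool goes at most 41.7 mm and 7.16 degrees, less where a joint would pass 70% of its speed; a pose out of reach is approached as far as the arm can. A call with a gripper value outside its range is refused whole. "claw" is the opening, from 0 (shut) to 1 (fully open), set as the call begins (left out, the last holds). The fingers move at their own pace and stop on an object; "grip_force" is the grip in N (left out, the last holds). Time passes only in rows, so rows that repeat a pose let the fingers close. It gives the time, the measured TCP pose, the force and the opening at its end, in the units of the state.
- arm.state(): the state, without advancing time (a new reading comes with each control period).
- arm.grab_frame(name): name is "scene" or "side" or "wrist"; returns the picture (420x560x3 uint8, blue, green, red); there is no depth.
- arm.calibration(name): a dict with "K" (3x3 intrinsics, pixels), "rvec" (rotation vector, rad) and "tvec" (3), from world to camera coordinates, as OpenCV has them. Camera axes: x right, y down, z forward; pixel columns grow to the right and rows downward; lengths in m; the calibration is good to about 2 mm. The wrist camera is an equidistant fisheye: a pixel r from the principal point sees the ray r / f radians off the axis. A picture is of the moment at which its call begins: read the wrist's pose just before it. calibration takes no time and is no camera call; for the wrist camera it gives the pose at the moment of the call.
- arm.job_done(): hands the job in, once; it reports no verdict.
The state is a dict: "t": time; "joint_positions": joint angles; "qvel": joint speeds; "joint_efforts": joint torques, N m; "position": TCP position; "eef_rot": TCP orientation; "wrist_force": force on the tool from outside, world axes, zero at the start; "wrist_torque": the same for the moment, N m; "grip_width": opening from 0.0 (shut) to 1.0 (fully open).
Only numpy, scipy, OpenCV 4.12 (cv2) and the standard library are available. Lean on these libraries where they do the work, as an engineer would, in place of code of your own. Each camera call takes 0.05 s, during which the arm holds its last target.

TASK

Fresh jars have come in the pine carrier. Move all four into the empty front row of the wooden display rack so that it repeats the order of the row behind: each jar stands upright in the compartment directly in front of the jar with the same lid colour. They are glass: set each one down on the compartment's floor instead of letting it drop, and leave the jars of the back row where they stand.

Things in the scene. Friction and masses are not known exactly. Their poses are not given: they have to be found in the camera images.
- display: Fixed wooden display rack, 216 x 349 x 62 mm, two rows of 4 open compartments. Origin: centre of underside; x to the back, y along the rows. Compartment centres at y = -126, -42, 42, 126 mm; front row (empty, nearer the robot) x = -50 mm, back row (one jar each) x = +50. Compartments 95 x 79 mm inside. Heights: floor 8, dividers 38, front and side walls 44, back wall 62 mm.
- carrier: Fixed pale pine carrier between robot and display, 94 x 330 x 50 mm, with steel bow handles 23 mm beyond each end. Origin: centre of underside; one row of 4 compartments along y, centres at y = -117, -39, 39, 117 mm. Heights: floor 7, dividers 31, long walls 34, end walls 50 mm. Each holds one fresh jar at the start, in any order.
- fresh_yellow: Fresh honey jar with a yellow lid, 53 mm across and 74 mm tall (lid 53 mm across, its top 11 mm), loose, closed and upright in the carrier at the start, 130 to 470 g. Origin at the centre of its underside, z up the jar. Graspable from above round the lid.
- fresh_red: Fresh honey jar with a red lid, 52 mm across and 74 mm tall (lid 51 mm across, its top 11 mm), loose, closed and upright in the carrier at the start, 130 to 470 g. Origin at the centre of its underside, z up the jar. Graspable from above round the lid.
- fresh_green: Fresh honey jar with a green lid, 52 mm across and 74 mm tall (lid 51 mm across, its top 11 mm), loose, closed and upright in the carrier at the start, 130 to 470 g. Origin at the centre of its underside, z up the jar. Graspable from above round the lid.
- fresh_black: Fresh larger jam jar, pink-red with a black lid, 63 mm across and 85 mm tall (lid 58 mm across, its top 11 mm), loose, closed and upright in the carrier at the start, 130 to 470 g. Origin at the centre of its underside, z up the jar. Graspable from above round the lid.
- shown_yellow: The like of the fresh one, already on show: honey jar with a yellow lid, 53 mm across and 74 mm tall (lid 53 mm across, its top 11 mm), loose, standing in some compartment of the back row of the display rack. Origin at the centre of its underside. Its fresh like belongs in the front compartment with the same y in the display's frame.
- shown_red: The like of the fresh one, already on show: honey jar with a red lid, 52 mm across and 74 mm tall (lid 51 mm across, its top 11 mm), loose, standing in some compartment of the back row of the display rack. Origin at the centre of its underside. Its fresh like belongs in the front compartment with the same y in the display's frame.
- shown_green: The like of the fresh one, already on show: honey jar with a green lid, 52 mm across and 74 mm tall (lid 51 mm across, its top 11 mm), loose, standing in some compartment of the back row of the display rack. Origin at the centre of its underside. Its fresh like belongs in the front compartment with the same y in the display's frame.
- shown_black: The like of the fresh one, already on show: larger jam jar, pink-red with a black lid, 63 mm across and 85 mm tall (lid 58 mm across, its top 11 mm), loose, standing in some compartment of the back row of the display rack. Origin at the centre of its underside. Its fresh like belongs in the front compartment with the same y in the display's frame.
Not all that is in view belongs to the job. Leave any orange look-alike of the shown_green alone. Leave any orange look-alike of the shown_red alone.

How it is judged:
At the end, for the whole second after the job is handed in: Each fresh jar stands released, at rest and upright (0.1 rad) on the floor of the front-row compartment before its like, within 25 mm of its centre across the rows and 22 mm along them; the four back-row jars still stand upright in their compartments (((y of shown_yellow in the frame of display between -0.156 and -0.096 m and y of fresh_yellow in the frame of display between -0.148 and -0.104 m) or (y of shown_yellow in the frame of display between -0.072 and -0.012 m and y of fresh_yellow in the frame of display between -0.064 and -0.02 m) or (y of shown_yellow in the frame of display between 0.012 and 0.072 m and y of fresh_yellow in the frame of display between 0.02 and 0.064 m) or (y of shown_yellow in the frame of display between 0.096 and 0.156 m and y of fresh_yellow in the frame of display between 0.104 and 0.148 m)) and x of fresh_yellow in the frame of display between -0.075 and -0.025 m and z of fresh_yellow in the frame of display between 0.003 and 0.014 m and angle between each of fresh_yellow, shown_yellow, fresh_red, shown_red, fresh_green, shown_green, fresh_black, shown_black's own z axis and vertical below 0.1 rad and linear speed of each of fresh_yellow, fresh_red, fresh_green, fresh_black below 0.02 m/s and angular speed of each of fresh_yellow, fresh_red, fresh_green, fresh_black below 0.2 rad/s and x of shown_yellow in the frame of display between 0.02 and 0.08 m and ((y of shown_red in the frame of display between -0.156 and -0.096 m and y of fresh_red in the frame of display between -0.148 and -0.104 m) or (y of shown_red in the frame of display between -0.072 and -0.012 m and y of fresh_red in the frame of display between -0.064 and -0.02 m) or (y of shown_red in the frame of display between 0.012 and 0.072 m and y of fresh_red in the frame of display between 0.02 and 0.064 m) or (y of shown_red in the frame of display between 0.096 and 0.156 m and y of fresh_red in the frame of display between 0.104 and 0.148 m)) and x of fresh_red in the frame of display between -0.075 and -0.025 m and z of fresh_red in the frame of display between 0.003 and 0.014 m and x of shown_red in the frame of display between 0.02 and 0.08 m and ((y of shown_green in the frame of display between -0.156 and -0.096 m and y of fresh_green in the frame of display between -0.148 and -0.104 m) or (y of shown_green in the frame of display between -0.072 and -0.012 m and y of fresh_green in the frame of display between -0.064 and -0.02 m) or (y of shown_green in the frame of display between 0.012 and 0.072 m and y of fresh_green in the frame of display between 0.02 and 0.064 m) or (y of shown_green in the frame of display between 0.096 and 0.156 m and y of fresh_green in the frame of display between 0.104 and 0.148 m)) and x of fresh_green in the frame of display between -0.075 and -0.025 m and z of fresh_green in the frame of display between 0.003 and 0.014 m and x of shown_green in the frame of display between 0.02 and 0.08 m and ((y of shown_black in the frame of display between -0.156 and -0.096 m and y of fresh_black in the frame of display between -0.148 and -0.104 m) or (y of shown_black in the frame of display between -0.072 and -0.012 m and y of fresh_black in the frame of display between -0.064 and -0.02 m) or (y of shown_black in the frame of display between 0.012 and 0.072 m and y of fresh_black in the frame of display between 0.02 and 0.064 m) or (y of shown_black in the frame of display between 0.096 and 0.156 m and y of fresh_black in the frame of display between 0.104 and 0.148 m)) and x of fresh_black in the frame of display between -0.075 and -0.025 m and z of fresh_black in the frame of display between 0.003 and 0.014 m and x of shown_black in the frame of display between 0.02 and 0.08 m); the robot touches nothing.
It fails at once if a jar of the back row is shifted by more than 25 mm or tipped (distance of any of shown_yellow, shown_red, shown_green, shown_black from where it was at the start of the episode above 0.025 m or angle between any of shown_yellow, shown_red, shown_green, shown_black's own z axis and vertical above 0.35 rad).
It fails at once if a fresh jar is let drop into the display rack (out of the fingers' hold over the rack with its underside more than 25 mm above the compartment floor) ((contact force between fresh_yellow and the fingers below 0.05 N and z of fresh_yellow in the frame of display above 0.033 m and x of fresh_yellow in the frame of display between -0.11 and 0.11 m) or (contact force between fresh_red and the fingers below 0.05 N and z of fresh_red in the frame of display above 0.033 m and x of fresh_red in the frame of display between -0.11 and 0.11 m) or (contact force between fresh_green and the fingers below 0.05 N and z of fresh_green in the frame of display above 0.033 m and x of fresh_green in the frame of display between -0.11 and 0.11 m) or (contact force between fresh_black and the fingers below 0.05 N and z of fresh_black in the frame of display above 0.033 m and x of fresh_black in the frame of display between -0.11 and 0.11 m)).
It also fails if it takes over 80 s, if anything falls off the work surface, if the arm or the gripper's body presses on something with over 40 N, if the wrist force passes 120 N, or if a joint passes its speed limit or range.

## Working session

There is one attempt and no reset: what is moved stays moved. The work goes in short steps, Python scripts to look and compute and a tool call to move; the robot and the scene stay as the last step left them, time stands still between calls to the robot, and variables do not carry over. Pictures are saved under pics/ and viewed, and the job is handed in when it is done.

Besides the shell and the picture viewer there is one more tool, called after "Call:" as name(argument=value, ...), one argument or row to a line, values as JSON. move_arm: Moves the arm, as the interface text tells. Its arguments: {"type":"object","properties":{"targets":{"type":"array","items":{"type":"number"}},"claw":{"type":"number"},"grip_force":{"type":"number"}},"required":["targets"]}

```bash
mkdir -p pics; ls
python3 - <<'E'
from plant import arm
import cv2,numpy as np
np.set_printoptions(precision=4,suppress=True)
print(arm.state())
for n in ["scene","side","wrist"]:
    c=arm.calibration(n); R=cv2.Rodrigues(np.array(c["rvec"]))[0]
    print(n,c["K"],"campos",-R.T@np.array(c["tvec"]).ravel(), R[2])
    cv2.imwrite(f"pics/{n}0.png",arm.grab_frame(n))
E
```

```text
pics
{'t': 0.0, 'joint_positions': array([-1.1825,  0.5084, -0.2375,  1.5012,  0.1257,  1.1489, -0.1548]), 'qvel': array([-0.0014,  0.0012,  0.001 ,  0.001 , -0.    , -0.0013, -0.0011]), 'joint_efforts': array([  0.0002, -62.0597,  -2.1862, -24.9662,   0.0129,   0.0121,
        -0.    ]), 'position': array([0.1743, 0.5997, 0.2304]), 'eef_rot': array([-0.9996,  1.3313,  0.9977]), 'wrist_force': array([ 0.045 ,  0.2268, -0.2179]), 'wrist_torque': array([ 0.0015, -0.026 , -0.0052]), 'grip_width': 0.9998819660524083}
scene [[474.2951   0.     270.3541]
 [  0.     474.2951 206.9405]
 [  0.       0.       1.    ]] campos [0.0318 0.4503 0.395 ] [ 0.6743 -0.6185 -0.4035]
side [[456.9859   0.     283.1315]
 [  0.     456.9859 209.3916]
 [  0.       0.       1.    ]] campos [ 0.8999 -0.606   0.8674] [-0.2992  0.5336 -0.791 ]
wrist [[325.1923   0.     282.5941]
 [  0.     325.1923 206.6552]
 [  0.       0.       1.    ]] campos [0.0927 0.623  0.3723] [ 0.3125 -0.0919 -0.9455]
```

View pics/scene0.png

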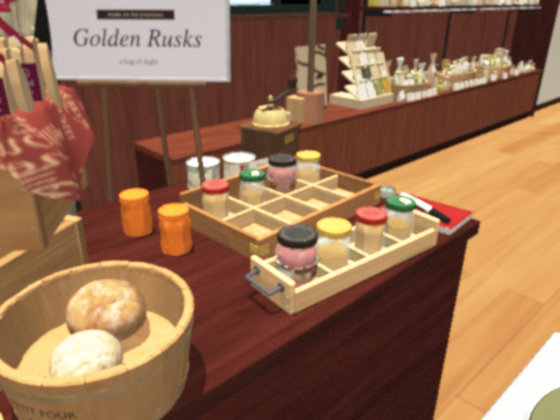

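View pics/side0.png

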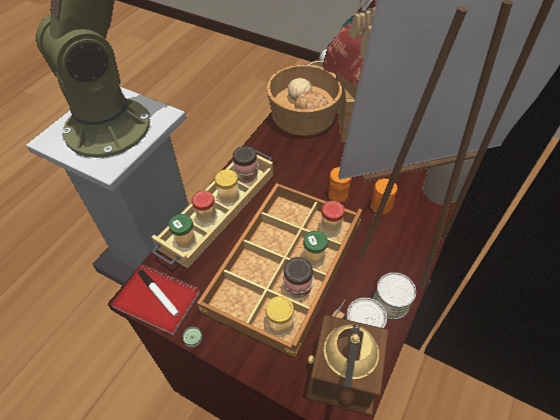

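View pics/wrist0.png

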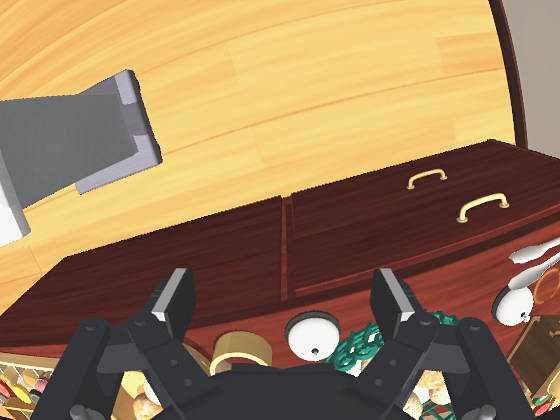

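Run:
```python
import cv2
s=cv2.imread("pics/side0.png"); c=cv2.resize(s[135:360,140:370],None,fx=2.6,fy=2.6,interpolation=cv2.INTER_CUBIC); cv2.imwrite("pics/sidez.png",c)
s=cv2.imread("pics/scene0.png"); c=cv2.resize(s[135:310,180:460],None,fx=2.8,fy=2.8,interpolation=cv2.INTER_CUBIC); cv2.imwrite("pics/scenez.png",c)
```

```text
(no output)
```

View pics/sidez.png

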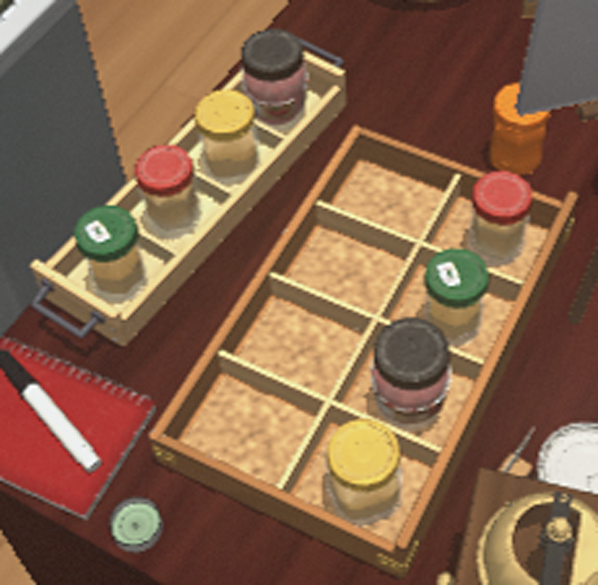

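View pics/scenez.png

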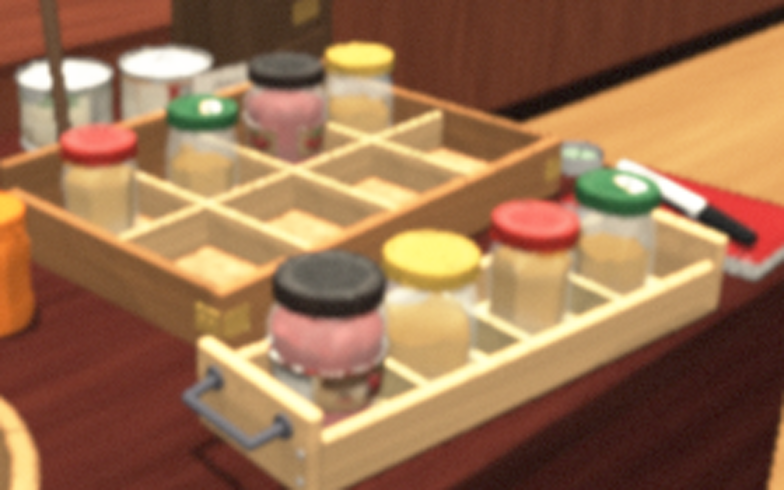

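```bash
cat > h.py <<'E'
import cv2,numpy as np
np.set_printoptions(precision=4,suppress=True)
def ray(c,px,fish=False):
    K=np.array(c["K"]);R=cv2.Rodrigues(np.array(c["rvec"],float))[0];t=np.array(c["tvec"],float).ravel()
    p=np.array([[px]],float)
    if fish: u=cv2.fisheye.undistortPoints(p,K,np.zeros(4)).ravel()
    else: u=cv2.undistortPoints(p,K,None).ravel()
    return -R.T@t, R.T@np.array([u[0],u[1],1.])
def onz(c,px,z,fish=False):
    o,d=ray(c,px,fish); return o+d*(z-o[2])/d[2]
def lids(im):
    h=cv2.cvtColor(im,cv2.COLOR_BGR2HSV); H,S,V=cv2.split(h)
    m={"red":((H<6)|(H>172))&(S>150)&(V>110),"green":(H>50)&(H<90)&(S>110)&(V>25),
       "yellow":(H>19)&(H<30)&(S>165)&(V>130),"black":(V<75)&(S<75)}
    out=[]
    for k,v in m.items():
        v=cv2.morphologyEx(v.astype(np.uint8)*255,cv2.MORPH_OPEN,np.ones((3,3)))
        for q in cv2.findContours(v,cv2.RETR_EXTERNAL,cv2.CHAIN_APPROX_NONE)[0]:
            q=cv2.convexHull(q); a=cv2.contourArea(q)
            if 150<a<2500:
                M=cv2.moments(q); b=cv2.boundingRect(q)
                out.append((k,M["m10"]/M["m00"],M["m01"]/M["m00"],a,b))
    return out
E
python3 - <<'E'
from h import *
from plant import arm
for n in ["scene","side"]:
    im=cv2.imread(f"pics/{n}0.png"); c=arm.calibration(n)
    for k,u,v,a,b in lids(im):
        if not((n=="side" and 140<u<370 and 140<v<345) or (n=="scene" and 190<u<430 and 145<v<265)): continue
        z=.087 if k=="black" else .076
        print(n,k,round(u),round(v),a,b,onz(c,(u,v),z))
c=arm.calibration("side")
for p in [(417,243),(375,320),(331,401)]:
    print(onz(c,(p[0]/2.6+140,p[1]/2.6+135),.038))
for p,z in [((357,128),.044),((152,437),.044),((400,550),.062),((574,195),.062)]:
    print(onz(c,(p[0]/2.6+140,p[1]/2.6+135),z))
c=arm.calibration("scene")
for p in [(210,205),(302,171),(380,143)]:
    print("sc",onz(c,(p[0]/2.8+180,p[1]/2.8+135),.038))
s=arm.state(); print(cv2.Rodrigues(s["eef_rot"])[0])
E
```

```text
scene red 369 219 211.5 (354, 214, 32, 10) [ 0.4259 -0.123   0.076 ]
scene red 215 189 159.0 (202, 185, 27, 9) [ 0.6915 -0.0189  0.076 ]
[ 0.6457 -0.0751  0.038 ]
[ 0.6511 -0.1597  0.038 ]
[ 0.6565 -0.2406  0.038 ]
[0.5398 0.0091 0.044 ]
[ 0.5545 -0.3345  0.044 ]
[ 0.7634 -0.3281  0.062 ]
[0.7476 0.0183 0.062 ]
sc [ 0.6431 -0.0718  0.038 ]
sc [ 0.6444 -0.1582  0.038 ]
sc [ 0.6444 -0.2391  0.038 ]
[[-0.0003 -0.9603  0.279 ]
 [-0.0013  0.279   0.9603]
 [-1.     -0.0001 -0.0014]]
```

Run:
```python
from h import *
for n,P in [("side",[("red",203,199),("red",333,210),("yellow",227,178),("yellow",280,308),("green",181,222),("green",316,239),("black",245,155),("black",298,269)]),("scene",[("yellow",334,228),("yellow",308,156),("green",400,202),("green",252,174),("black",297,234),("black",282,158),("red",370,214)])]:
    h=cv2.cvtColor(cv2.imread(f"pics/{n}0.png"),cv2.COLOR_BGR2HSV)
    for k,u,v in P: print(n,k,h[v-6:v+7:3,u].tolist())
```

```text
side red [[3, 134, 210], [3, 147, 206], [2, 155, 210], [2, 152, 213], [3, 135, 204]]
side red [[2, 152, 208], [2, 154, 207], [2, 159, 210], [2, 162, 208], [3, 137, 211]]
side yellow [[23, 144, 232], [23, 146, 231], [23, 144, 232], [23, 145, 231], [24, 144, 238]]
side yellow [[24, 146, 236], [23, 147, 233], [23, 146, 234], [24, 142, 236], [23, 145, 234]]
side green [[61, 71, 126], [63, 100, 122], [64, 98, 120], [45, 6, 239], [64, 97, 123]]
side green [[59, 78, 131], [61, 92, 125], [56, 91, 123], [41, 9, 231], [61, 93, 124]]
side black [[14, 40, 82], [16, 40, 82], [18, 38, 87], [17, 41, 87], [15, 38, 93]]
side black [[18, 43, 88], [19, 41, 88], [16, 45, 85], [17, 45, 91], [16, 44, 87]]
scene yellow [[28, 123, 255], [29, 121, 255], [28, 122, 255], [28, 130, 254], [20, 169, 207]]
scene yellow [[19, 157, 206], [28, 123, 255], [28, 131, 254], [21, 168, 206], [19, 102, 203]]
scene green [[54, 69, 185], [27, 35, 247], [59, 89, 163], [62, 100, 156], [63, 123, 91]]
scene green [[41, 50, 190], [29, 61, 230], [26, 50, 245], [61, 102, 130], [60, 95, 89]]
scene black [[22, 37, 104], [21, 37, 109], [23, 32, 103], [21, 38, 107], [17, 42, 110]]
scene black [[13, 123, 89], [21, 45, 113], [19, 36, 100], [17, 47, 97], [13, 73, 49]]
scene red [[3, 141, 249], [3, 145, 252], [3, 140, 252], [3, 133, 251], [2, 188, 183]]
```

```bash
python3 - <<'E'
s=open('h.py').read()
a=s.index('    m={"red"'); b=s.index('    out=[]')
s=s[:a]+'''    m={"red":((H<7)|(H>174))&(S>115)&(V>130),"green":(H>45)&(H<90)&(S>60)&(V>35),
       "yellow":(H>=20)&(H<31)&(S>112)&(V>190),"black":(V<118)&(S<62)}
'''+s[b:]
open('h.py','w').write(s)
E
python3 - <<'E'
from h import *
from plant import arm
for n in ["side","scene"]:
    im=cv2.imread(f"pics/{n}0.png"); c=arm.calibration(n)
    for k,u,v,a,b in lids(im):
        if not((n=="side" and 140<u<370 and 140<v<345) or (n=="scene" and 190<u<430 and 145<v<265)): continue
        z=.087 if k=="black" else .076
        print(n,k,round(u),round(v),a,b,onz(c,(u,v),z))
        cv2.rectangle(im,b,(255,0,255),1)
    cv2.imwrite(f"pics/{n}b.png",im)
E
```

```text
side red 332 209 276.5 (322, 201, 22, 17) [ 0.6951 -0.0203  0.076 ]
side red 203 199 256.0 (192, 191, 22, 17) [ 0.4295 -0.1325  0.076 ]
side green 315 241 374.0 (304, 231, 24, 21) [ 0.6993 -0.1122  0.076 ]
side green 180 224 372.0 (169, 214, 23, 21) [ 0.4261 -0.2123  0.076 ]
side yellow 279 308 508.0 (266, 296, 27, 25) [ 0.7071 -0.2809  0.076 ]
side yellow 226 177 253.5 (216, 170, 21, 16) [ 0.4392 -0.0536  0.076 ]
side black 298 269 449.5 (286, 258, 26, 23) [ 0.7022 -0.1947  0.087 ]
side black 244 154 268.0 (233, 147, 24, 15) [0.4426 0.0225 0.087 ]
scene red 371 215 492.5 (355, 205, 32, 20) [ 0.4336 -0.1385  0.076 ]
scene red 215 186 299.0 (202, 180, 27, 14) [ 0.7028 -0.0257  0.076 ]
scene green 400 204 339.0 (386, 196, 30, 16) [ 0.4278 -0.2114  0.076 ]
scene green 251 175 237.5 (240, 169, 24, 13) [ 0.7041 -0.1157  0.076 ]
scene yellow 334 226 451.0 (317, 218, 35, 17) [ 0.447  -0.0625  0.076 ]
scene yellow 308 155 156.0 (297, 151, 23, 9) [ 0.7201 -0.2941  0.076 ]
scene black 297 234 311.0 (285, 227, 27, 16) [0.4503 0.0147 0.087 ]
```

View pics/sideb.png

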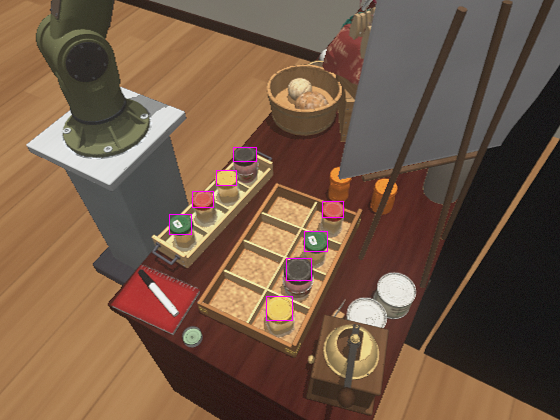

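Run:
```python
from h import *
from plant import arm
cs,cc=arm.calibration("side"),arm.calibration("scene")
def P(c):
    R=cv2.Rodrigues(np.array(c["rvec"]))[0]; return np.array(c["K"])@np.c_[R,np.array(c["tvec"]).ravel()]
def tri(a,b):
    x=cv2.triangulatePoints(P(cc),P(cs),np.array(a,float).reshape(2,1),np.array(b,float).reshape(2,1)).ravel(); return x[:3]/x[3]
print("board corner",tri((230,80),(342,178)))
print("orange1 top",tri((135,192),(385,183)),"o2",tri((175,208),(340,172)))
print("bread",tri((105,305),(312,100)),tri((85,355),(299,88)))
for p,z in [((305,133),0),((272,85),.12),((340,85),.12),((330,120),0),((350,70),.2),((345,175),.2)]: print(p,z,onz(cs,p,z))
w=cv2.imread("pics/side0.png")[0:200,240:420]; cv2.imwrite("pics/bask.png",cv2.resize(w,None,fx=3,fy=3))
```

```text
board corner [ 0.727  -0.0859  0.2596]
orange1 top [0.7686 0.1011 0.0801] o2 [0.6641 0.0846 0.0785]
bread [0.4891 0.2872 0.0765] [0.4306 0.3326 0.0669]
(305, 133) 0 [0.4964 0.241  0.    ]
(272, 85) 0.12 [0.3929 0.2451 0.12  ]
(340, 85) 0.12 [0.5495 0.3296 0.12  ]
(330, 120) 0 [0.5341 0.322  0.    ]
(350, 70) 0.2 [0.5841 0.2938 0.2   ]
(345, 175) 0.2 [ 0.7128 -0.0233  0.2   ]
```

View pics/bask.png

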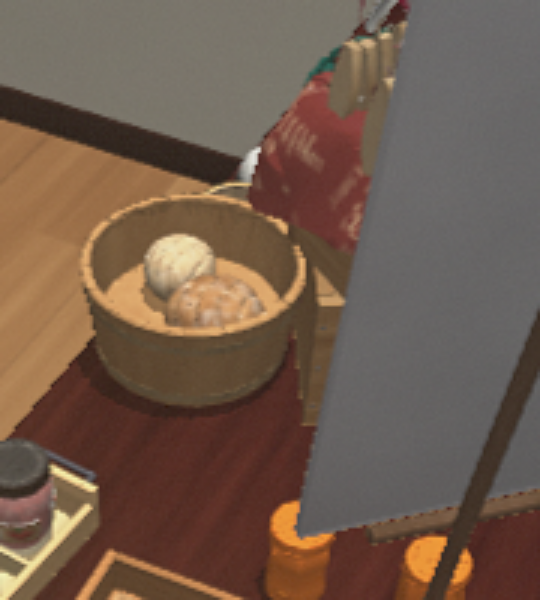

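Call:
move_arm(
  targets=[-0.2,-1.2,-1.4,0.05,0,0,-0.6,-3.5,-4,0.13,0,0,-1,-6,-7,0.21,0,0,-1.5,-8.5,-10,0.29,0,0,-2,-11,-13,0.37,0,0,-2,-13.5,-16,0.45,0,0,-2,-16,-19,0.53,0,0,-2,-18.5,-21.5,0.61,0,0,-2,-20.5,-23.5,0.69,0,0,-2,-21.5,-24.5,0.73,0,0],
  claw=1,
  grip_force=30,
)

```text
t: 0.98
position: [0.3141, 0.3011, 0.2514]
eef_rot: [-0.432, 1.527, 0.429]
wrist_force: [0.3, 0.5, -0.4]
grip_width: 1.001
```

```bash
cat > st.py <<'E'
from h import *
from plant import arm
s=arm.state(); R=cv2.Rodrigues(s["eef_rot"])[0]
print(s["t"],s["position"],"w",s["grip_width"],"F",s["wrist_force"],"q",s["joint_positions"]); print(R)
import sys
if len(sys.argv)>3:
    g=np.array([float(a) for a in sys.argv[1:4]])-s["position"]; print("shift cm",100*R.T@g,"heading z",np.arctan2(R[1,2],R[0,2]))
E
python3 st.py .445 .019 .2
```

```text
0.9833 [0.3141 0.3011 0.2514] w 1.0010282997229156 F [ 0.3286  0.5149 -0.4358] q [-0.8242  0.1908  0.0032  1.9335  0.0007  1.0179 -0.2721]
[[ 0.0005 -0.5222  0.8528]
 [-0.0012  0.8528  0.5222]
 [-1.     -0.0013 -0.0002]]
shift cm [  5.1804 -30.8931  -3.5645] heading z 0.549420597720772
```

Call:
move_arm(
  targets=[0,-2,-0.3,0.05,0,0,0,-5.5,-0.7,0.12,0,0,0,-9,-1.1,0.2,0,0,1,-12.5,-1.5,0.28,0,0,2,-16,-1.9,0.36,0,0,3,-19.5,-2.3,0.43,0,0,4,-23,-2.7,0.49,0,0,5,-26.5,-3.1,0.53,0,0,5.2,-29.5,-3.4,0.549,0,0,5.2,-30.9,-3.6,0.549,0,0],
)

```text
t: 1.82
position: [0.4467, 0.0204, 0.1985]
eef_rot: [-0.005, 1.571, 0.003]
wrist_force: [-0.0, 0.2, -0.3]
grip_width: 0.998
```

```bash
python3 st.py .445 .019 .06
python3 - <<'E'
from h import *
from plant import arm
c=arm.calibration("wrist"); im=arm.grab_frame("wrist"); cv2.imwrite("pics/w1.png",im)
R=cv2.Rodrigues(np.array(c["rvec"]))[0]
print(-R.T@np.array(c["tvec"]).ravel(),R[2])
for k,u,v,a,b in lids(im): print(k,round(u),round(v),a,b,onz(c,(u,v),.087 if k=="black" else .076,True))
E
```

```text
1.8167 [0.4467 0.0204 0.1985] w 0.99784980301181 F [-0.0488  0.2133 -0.2852] q [-0.322   0.2771  0.2851  1.9981 -0.0979  0.88    0.0203]
[[-0.0005 -0.0049  1.    ]
 [-0.0016  1.      0.0049]
 [-1.     -0.0016 -0.0005]]
shift cm [13.8526 -0.1173 -0.1617] heading z 0.004941570014831813
[0.4454 0.1044 0.3402] [ 0.0009 -0.3271 -0.945 ]
red 267 337 1181.0 (244, 321, 46, 34) [ 0.4292 -0.1348  0.076 ]
red 515 240 1000.5 (498, 219, 34, 42) [ 0.6995 -0.0238  0.076 ]
green 493 305 985.0 (474, 287, 38, 38) [ 0.6973 -0.1107  0.076 ]
yellow 279 281 1428.0 (250, 261, 55, 39) [ 0.443  -0.0624  0.076 ]
black 547 282 400.5 (539, 263, 15, 38) [ 0.7706 -0.0795  0.087 ]
```

View pics/w1.png

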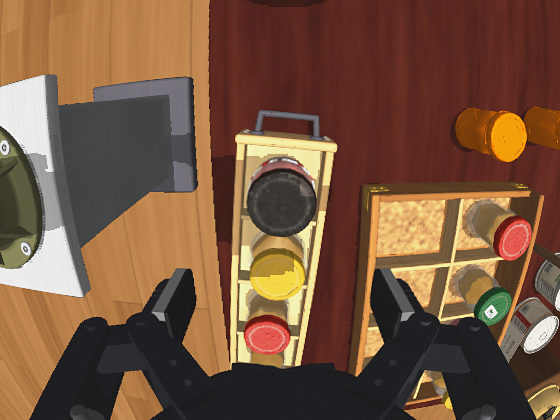

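Run:
```python
from h import *
from plant import arm
c=arm.calibration("wrist")
im=cv2.imread("pics/w1.png");g=im.max(2);m=((g<110)&(cv2.cvtColor(im,cv2.COLOR_BGR2HSV)[...,1]<90)).astype(np.uint8);m[:, :235]=0;m[:,330:]=0;m[:150]=0;m[245:]=0
m=cv2.morphologyEx(m,cv2.MORPH_OPEN,np.ones((5,5)))
q=max(cv2.findContours(m,0,1)[0],key=cv2.contourArea);q=cv2.convexHull(q);e=cv2.fitEllipse(q);print(e,cv2.boundingRect(q))
for z in (.087,.092): print("black",onz(c,e[0],z,True))
print("corner",onz(c,(365,188),.044,True),"cross",onz(c,(443,264),.038,True))
w=cv2.resize(im[170:420,340:560],None,fx=2.4,fy=2.4,interpolation=cv2.INTER_CUBIC);cv2.imwrite("pics/w1z.png",w)
```

```text
((281.128173828125, 202.0135955810547), (68.43575286865234, 69.3979263305664), 91.11109161376953) (247, 169, 69, 68)
black [0.4452 0.0194 0.087 ]
black [0.4453 0.021  0.092 ]
corner [0.5262 0.0198 0.044 ] cross [ 0.6336 -0.0716  0.038 ]
```

View pics/w1z.png

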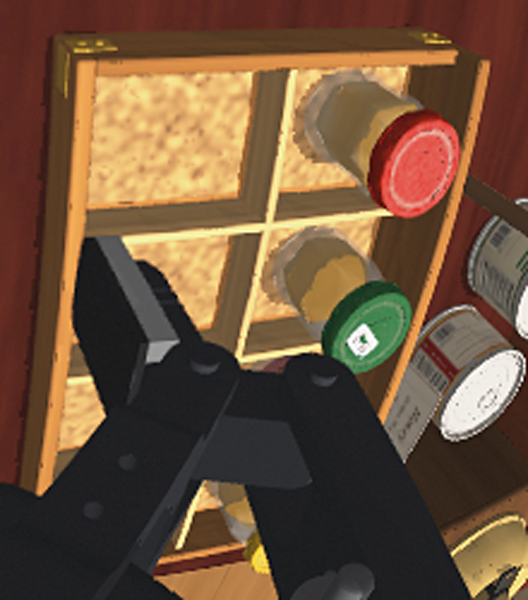

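Run:
```python
from h import *
from plant import arm
c=arm.calibration("wrist")
for p,z in [((78,58),.044),((271,211),.038),((240,356),.038),((455,58),.044)]: print(onz(c,(p[0]/2.4+340,p[1]/2.4+170),z,True))
```

```text
[0.5344 0.0137 0.044 ]
[ 0.6456 -0.0642  0.038 ]
[ 0.651  -0.1539  0.038 ]
[0.7398 0.0173 0.044 ]
```

Call:
move_arm(
  targets=[2,0,-0.1,0,0,0,5,-0.1,-0.15,0,0,0,8,-0.1,-0.15,0,0,0,10.5,-0.1,-0.15,0,0,0,12,-0.1,-0.15,0,0,0,13,-0.1,-0.15,0,0,0,13.6,-0.1,-0.15,0,0,0,13.8,-0.1,-0.15,0,0,0,13.8,-0.1,-0.15,0,0,0],
)

```text
t: 2.62
position: [0.4441, 0.0232, 0.0611]
eef_rot: [-0.008, 1.571, 0.008]
wrist_force: [0.3, 0.2, 0.8]
grip_width: 1.002
```

Call:
move_arm(
  targets=[0,0,0,0,0,0,0,0,0,0,0,0,0,0,0,0,0,0,0,0,0,0,0,0,0,0,0,0,0,0,0,0,0,0,0,0],
  claw=0,
  grip_force=40,
)

```text
t: 3.12
position: [0.4453, 0.0228, 0.0625]
eef_rot: [-0.007, 1.568, 0.008]
wrist_force: [-0.0, -0.4, 7.4]
grip_width: 0.664
```

```bash
python3 st.py
python3 - <<'E'
from h import *
from plant import arm
for n in ["wrist","side"]: cv2.imwrite(f"pics/g1{n}.png",arm.grab_frame(n))
s=cv2.imread("pics/g1side.png");cv2.imwrite("pics/g1s.png",cv2.resize(s[60:260,150:330],None,fx=3,fy=3))
E
```

```text
3.1167 [0.4453 0.0228 0.0625] w 0.6637673442123903 F [-0.0111 -0.4212  7.4382] q [-0.251   0.4836  0.2064  2.1774 -0.2026  0.4947  0.12  ]
[[ 0.0032 -0.0091  1.    ]
 [ 0.0005  1.      0.0091]
 [-1.      0.0004  0.0032]]
```

View pics/g1wrist.png

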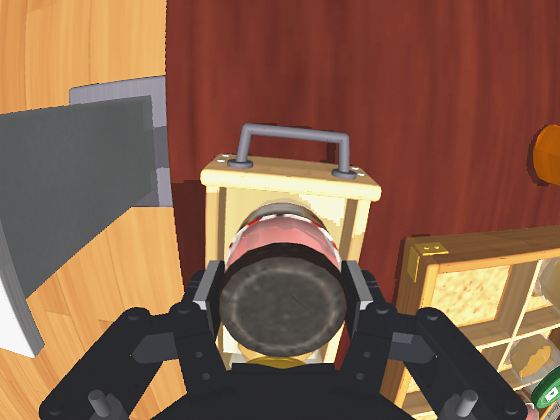

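View pics/g1s.png

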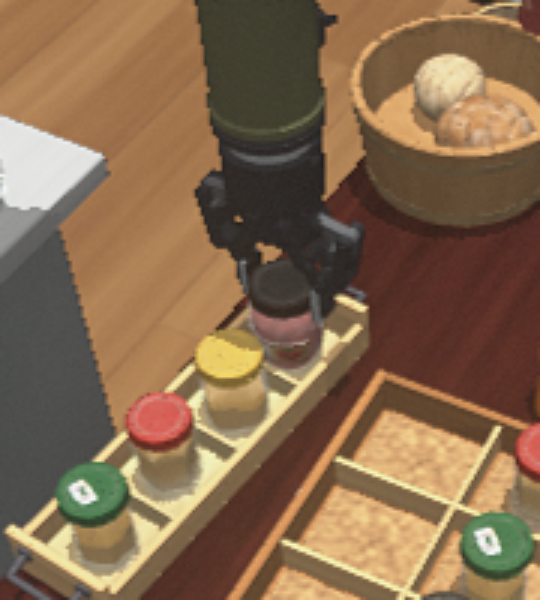

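Call:
move_arm(
  targets=[-0.7,0,0,0,0,0,-2,0,0,0,0,0,-4,0,0,0,0,0,-6.5,0,0,0,0,0,-8.5,0,0,0,0,0,-9.5,0,0,0,0,0,-10,0,0,0,0,0,-10,0,0,0,0,0],
)

```text
t: 3.88
position: [0.4442, 0.0227, 0.1624]
eef_rot: [-0.007, 1.569, 0.007]
wrist_force: [0.5, -0.2, -3.9]
grip_width: 0.665
```

```bash
python3 st.py .602 -.2 .17
python3 - <<'E'
from h import *
from plant import arm
cv2.imwrite("pics/l1.png",arm.grab_frame("wrist"))
E
```

```text
3.8833 [0.4442 0.0227 0.1624] w 0.6645847549727932 F [ 0.4907 -0.2129 -3.8853] q [-0.3154  0.3209  0.2774  2.0589 -0.1242  0.7754  0.0463]
[[ 0.0017 -0.009   1.    ]
 [ 0.0004  1.      0.009 ]
 [-1.      0.0004  0.0017]]
shift cm [ -0.7416 -22.4143  15.5763] heading z 0.009000559792426425
```

View pics/l1.png

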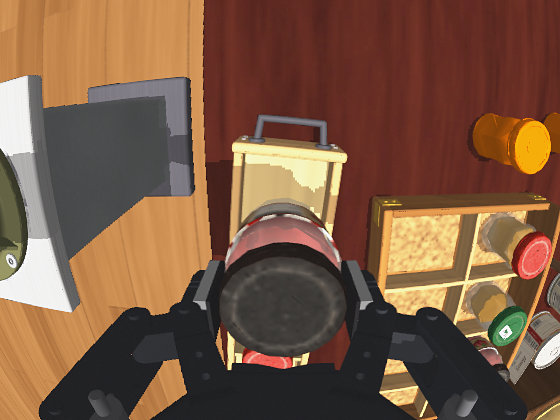

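Call:
move_arm(
  targets=[0,-1,0.7,0,0,0,0,-3,2.1,0,0,0,0,-6,4.2,0,0,0,0,-9.2,6.4,0,0,0,0,-12.4,8.6,0,0,0,0,-15.6,10.8,0,0,0,0,-18.6,12.9,0,0,0,0,-20.8,14.5,0,0,0,0,-22,15.3,0,0,0,0,-22.4,15.6,0,0,0],
)

```text
t: 4.77
position: [0.602, -0.2031, 0.159]
eef_rot: [-0.005, 1.573, 0.004]
wrist_force: [0.7, -0.8, -4.6]
grip_width: 0.661
```

Call:
move_arm(
  targets=[0,0,0,0,0,0,0,0,0,0,0,0],
)

```text
t: 4.93
position: [0.6011, -0.1988, 0.1599]
eef_rot: [-0.006, 1.573, 0.008]
wrist_force: [-0.8, 1.2, -3.9]
grip_width: 0.664
```

```bash
cat > look.py <<'E'
from h import *
from plant import arm
import sys
n=sys.argv[1]
c=arm.calibration("wrist"); im=arm.grab_frame("wrist"); cv2.imwrite(f"pics/{n}w.png",im)
s=arm.grab_frame("side"); z=cv2.resize(s[110:360,140:380],None,fx=2.2,fy=2.2,interpolation=cv2.INTER_CUBIC)
cv2.imwrite(f"pics/{n}.png",z)
E
python3 st.py .602 -.2 .064;python3 look.py a1
```

```text
4.9333 [ 0.6011 -0.1988  0.1599] w 0.6639614855513654 F [-0.7781  1.16   -3.9142] q [ 0.1186  0.591   0.2729  1.5789 -0.1802  0.9995  0.4548]
[[-0.0027 -0.0092  1.    ]
 [ 0.0015  1.      0.0092]
 [-1.      0.0016 -0.0027]]
shift cm [ 9.5879 -0.1362  0.1134] heading z 0.009245988668994324
```

View pics/a1.png

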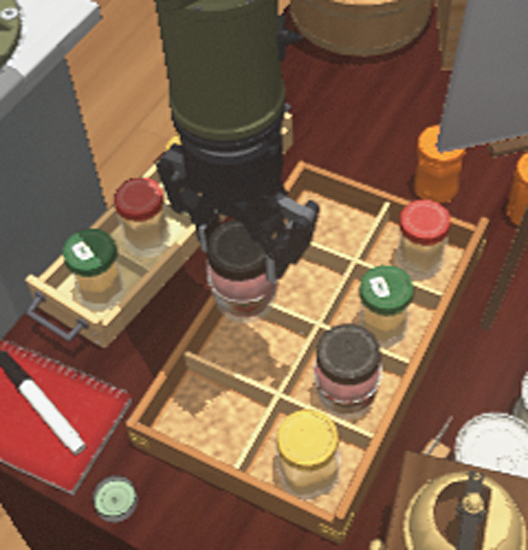

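View pics/a1w.png

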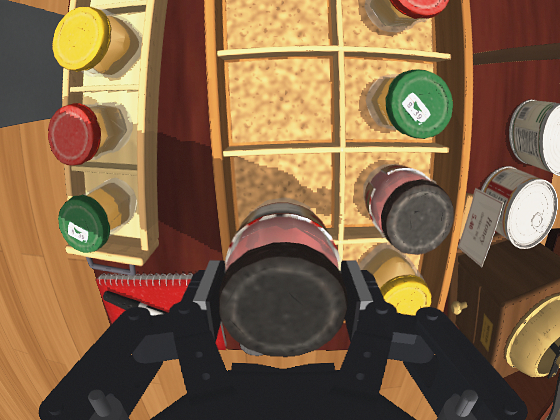

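Run:
```python
from h import *
from plant import arm
c=arm.calibration("wrist")
for p in [(335,51),(340,150),(340,243)]: print(onz(c,p,.038,True))
for p in [(222,53),(222,150)]: print("f",onz(c,p,.038,True))
```

```text
[ 0.6408 -0.0735  0.038 ]
[ 0.6473 -0.1552  0.038 ]
[ 0.6528 -0.2396  0.038 ]
f [ 0.5504 -0.0757  0.038 ]
f [ 0.5495 -0.1562  0.038 ]
```

Call:
move_arm(
  targets=[1,0,0,0,0,0,3,0,0,0,0,0,5,0,0,0,0,0,7,0,0,0,0,0,8.2,0,0,0,0,0,8.8,0,0,0,0,0,9.2,0,0,0,0,0,9.4,0,0,0,0,0,9.4,0,0,0,0,0],
)

```text
t: 5.78
position: [0.6024, -0.2, 0.0677]
eef_rot: [-0.007, 1.57, 0.007]
wrist_force: [-0.1, -0.5, -4.0]
grip_width: 0.666
```

Call:
move_arm(
  targets=[0.1,0,0,0,0,0,0.2,0,0,0,0,0,0.3,0,0,0,0,0,0.3,0,0,0,0,0],
)

```text
t: 6.12
position: [0.6021, -0.1999, 0.0645]
eef_rot: [-0.007, 1.57, 0.007]
wrist_force: [-0.3, 0.1, -3.7]
grip_width: 0.661
```

Call:
move_arm(
  targets=[0.05,0,0,0,0,0,0.1,0,0,0,0,0,0.15,0,0,0,0,0,0.15,0,0,0,0,0],
)

```text
t: 6.45
position: [0.6022, -0.2001, 0.0637]
eef_rot: [-0.007, 1.57, 0.007]
wrist_force: [-2.2, 0.5, 4.5]
grip_width: 0.662
```

Call:
move_arm(
  targets=[0,0,0,0,0,0,0,0,0,0,0,0,0,0,0,0,0,0,0,0,0,0,0,0],
  claw=0.95,
)

```text
t: 6.78
position: [0.6023, -0.2, 0.0629]
eef_rot: [-0.007, 1.57, 0.007]
wrist_force: [0.4, 0.5, -0.0]
grip_width: 0.953
```

Call:
move_arm(
  targets=[-0.5,0,0,0,0,0,-2,0,0,0,0,0,-4,0,0,0,0,0,-6.5,0,0,0,0,0,-8.5,0,0,0,0,0,-9.5,0,0,0,0,0,-10,0,0,0,0,0],
)

```text
t: 7.37
position: [0.6028, -0.2003, 0.1648]
eef_rot: [-0.008, 1.568, 0.006]
wrist_force: [-0.2, 0.7, 0.2]
grip_width: 0.948
```

```bash
python3 st.py .442 -.060 .163;python3 look.py b1
python3 - <<'E'
from h import *
from plant import arm
im=cv2.imread("pics/b1w.png");c=arm.calibration("wrist")
for k,u,v,a,b in lids(im):
    z=.087 if k=="black" else .076
    p=onz(c,(u,v),z,True)
    if .35<p[0]<.75: print(k,round(u),round(v),a,p)
E
```

```text
7.3667 [ 0.6028 -0.2003  0.1648] w 0.9480037928338287 F [-0.2304  0.7282  0.2069] q [ 0.1181  0.5865  0.2755  1.573  -0.1796  1.0041  0.455 ]
[[ 0.0029 -0.0089  1.    ]
 [-0.0009  1.      0.0089]
 [-1.     -0.0009  0.0028]]
shift cm [  0.1179  14.1698 -15.9593] heading z 0.008920134960703806
red 119 312 462.0 [ 0.4437 -0.3041  0.076 ]
red 132 286 1250.0 [ 0.4654 -0.2723  0.076 ]
red 205 317 1569.0 [ 0.5322 -0.3012  0.076 ]
red 71 132 2007.5 [ 0.4281 -0.1324  0.076 ]
red 419 6 455.5 [ 0.6998 -0.0387  0.076 ]
green 84 220 2137.5 [ 0.4286 -0.2088  0.076 ]
yellow 415 290 490.0 [ 0.7206 -0.273   0.076 ]
yellow 78 37 2345.0 [ 0.4392 -0.0551  0.076 ]
black 252 346 165.5 [ 0.5748 -0.3244  0.087 ]
black 255 328 272.5 [ 0.5784 -0.3024  0.087 ]
black 121 298 352.0 [ 0.4574 -0.2794  0.087 ]
```

View pics/b1.png

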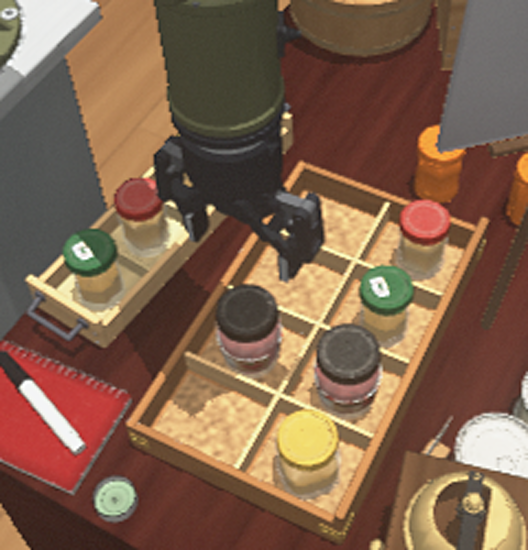

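View pics/b1w.png

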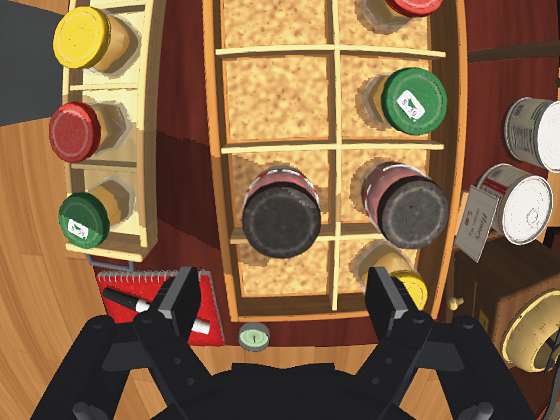

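Call:
move_arm(
  targets=[0,0.8,-0.9,0,0,0,0,2.4,-2.7,0,0,0,0,4.6,-5.2,0,0,0,0,6.8,-7.7,0,0,0,0,9,-10.2,0,0,0,0,11.2,-12.6,0,0,0,0,13,-14.6,0,0,0,0,14.1,-15.8,0,0,0,0,14.45,-16.2,0,0,0,0,14.45,-16.2,0,0,0],
  claw=1,
)

```text
t: 8.3
position: [0.4378, -0.056, 0.1622]
eef_rot: [-0.008, 1.572, 0.009]
wrist_force: [-0.2, -1.5, -0.6]
grip_width: 1.004
```

```bash
cat > look2.py <<'E'
from h import *
from plant import arm
import sys
c=arm.calibration("wrist"); im=arm.grab_frame("wrist"); cv2.imwrite(f"pics/{sys.argv[1]}w.png",im)
for k,u,v,a,b in lids(im):
    p=onz(c,(u,v),.087 if k=="black" else .076,True)
    if .35<p[0]<.8 and a>350: print(k,round(u),round(v),a,b,p)
E
python3 st.py .44 -.057 .051;python3 look2.py c1
```

```text
8.3 [ 0.4378 -0.056   0.1622] w 1.0039041007816962 F [-0.1777 -1.5101 -0.5827] q [-0.1491  0.3192  0.2925  2.0645 -0.1297  0.7765  0.2329]
[[-0.0016 -0.0106  0.9999]
 [ 0.0004  0.9999  0.0106]
 [-1.      0.0004 -0.0016]]
shift cm [11.1179 -0.1059  0.2408] heading z 0.01055426672089584
red 273 300 2042.5 (245, 278, 58, 46) [ 0.4295 -0.1347  0.076 ]
red 552 184 633.0 (543, 158, 17, 50) [ 0.6911 -0.0256  0.076 ]
green 271 354 1167.0 (245, 340, 51, 29) [ 0.4268 -0.2003  0.076 ]
green 534 265 1311.5 (515, 242, 39, 47) [ 0.6964 -0.1116  0.076 ]
yellow 301 191 374.0 (280, 182, 41, 23) [ 0.4499 -0.0385  0.076 ]
black 300 37 1592.5 (260, 23, 78, 29) [0.4465 0.0696 0.087 ]
```

View pics/c1w.png

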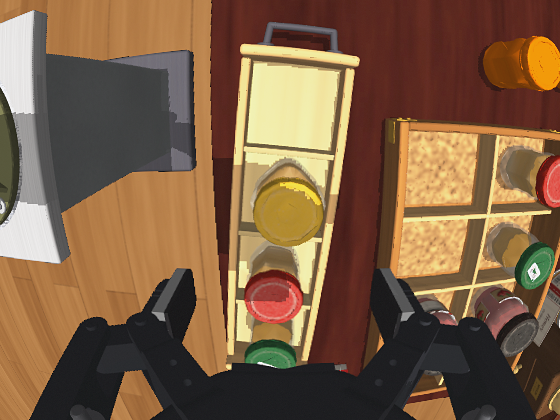

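Run:
```python
from h import *
from plant import arm
c=arm.calibration("wrist"); print(onz(c,(288,213),.076,True)); print(arm.state()["position"])
```

```text
[ 0.442  -0.0567  0.076 ]
[ 0.439  -0.0569  0.1624]
```

Call:
move_arm(
  targets=[1.5,0,0.2,0,0,0,4,0,0.2,0,0,0,6.5,0,0.2,0,0,0,8.7,0,0.2,0,0,0,10,0,0.2,0,0,0,10.8,0,0.2,0,0,0,11.2,0,0.2,0,0,0,11.2,0,0.2,0,0,0],
)

```text
t: 9.02
position: [0.4411, -0.0576, 0.0501]
eef_rot: [-0.007, 1.572, 0.006]
wrist_force: [-0.7, -0.5, -0.1]
grip_width: 1.004
```

Call:
move_arm(
  targets=[0,0,0,0,0,0,0,0,0,0,0,0,0,0,0,0,0,0,0,0,0,0,0,0,0,0,0,0,0,0,0,0,0,0,0,0],
  claw=0,
)

```text
t: 9.52
position: [0.4416, -0.0571, 0.0522]
eef_rot: [-0.007, 1.568, 0.007]
wrist_force: [-1.3, -0.8, 9.6]
grip_width: 0.651
```

```bash
python3 st.py;python3 look2.py d1
```

```text
9.5167 [ 0.4416 -0.0571  0.0522] w 0.6509517819630934 F [-1.3343 -0.7936  9.5631] q [-0.0741  0.5034  0.2118  2.1883 -0.2274  0.4671  0.3246]
[[ 0.0027 -0.0091  1.    ]
 [-0.0002  1.      0.0091]
 [-1.     -0.0002  0.0027]]
```

View pics/d1w.png

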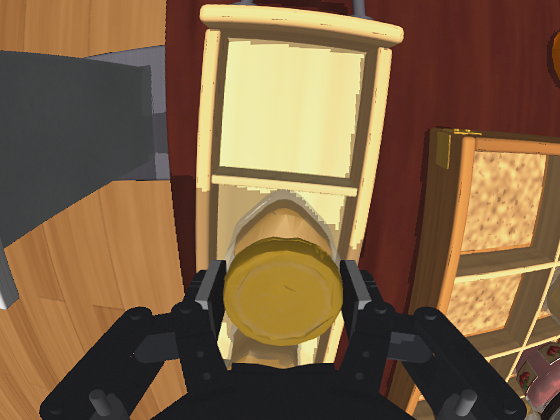

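Call:
move_arm(
  targets=[-0.7,0,0,0,0,0,-2,0,0,0,0,0,-4,0,0,0,0,0,-6.5,0,0,0,0,0,-8.5,0,0,0,0,0,-9.7,0,0,0,0,0,-10.2,0,0,0,0,0,-10.2,0,0,0,0,0],
)

```text
t: 10.23
position: [0.4414, -0.0568, 0.1542]
eef_rot: [-0.007, 1.568, 0.007]
wrist_force: [0.7, 0.2, -2.5]
grip_width: 0.645
```

```bash
python3 st.py .605 -.285 .152;python3 look2.py d2
```

```text
10.2333 [ 0.4414 -0.0568  0.1542] w 0.6452565970782663 F [ 0.7274  0.192  -2.4626] q [-0.1482  0.3342  0.2953  2.071  -0.1409  0.7521  0.2439]
[[ 0.0029 -0.0093  1.    ]
 [ 0.0001  1.      0.0093]
 [-1.      0.0001  0.0029]]
shift cm [  0.2652 -22.9745  16.1466] heading z 0.009326966459112459
red 553 186 533.5 (545, 160, 15, 49) [ 0.6895 -0.0265  0.076 ]
green 267 356 922.5 (240, 345, 52, 24) [ 0.4272 -0.1963  0.076 ]
green 536 268 1357.0 (516, 244, 40, 48) [ 0.6965 -0.1117  0.076 ]
black 520 340 893.0 (501, 320, 39, 40) [ 0.7066 -0.2     0.087 ]
black 296 34 1725.5 (257, 19, 77, 31) [0.4477 0.0693 0.087 ]
```

View pics/d2w.png

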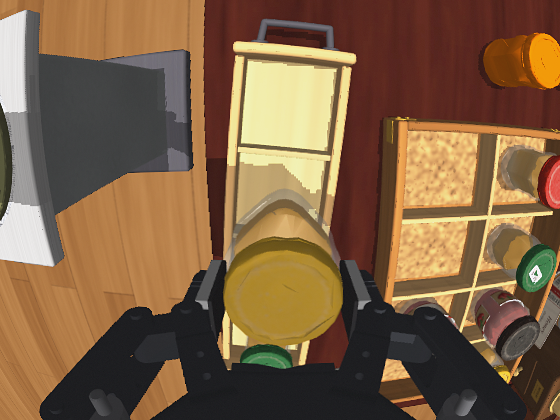

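Call:
move_arm(
  targets=[0,-1,0.7,0,0,0,0,-3,2.1,0,0,0,0,-6,4.2,0,0,0,0,-9.3,6.5,0,0,0,0,-12.6,8.8,0,0,0,0,-15.9,11.1,0,0,0,0,-19,13.3,0,0,0,0,-21.3,14.9,0,0,0,0,-22.6,15.8,0,0,0,0,-23,16.1,0,0,0],
)

```text
t: 11.12
position: [0.6039, -0.2896, 0.1503]
eef_rot: [-0.006, 1.573, 0.004]
wrist_force: [-1.0, -0.6, -1.4]
grip_width: 0.647
```

Call:
move_arm(
  targets=[0,0,0,0,0,0,0,0,0,0,0,0],
)

```text
t: 11.28
position: [0.603, -0.2849, 0.1513]
eef_rot: [-0.006, 1.573, 0.008]
wrist_force: [0.1, 0.9, -2.9]
grip_width: 0.644
```

```bash
python3 st.py .605 -.285 .053;python3 look2.py d3
```

```text
11.2833 [ 0.603  -0.2849  0.1513] w 0.6444640280992086 F [ 0.0889  0.8713 -2.9496] q [ 0.2482  0.6494  0.2783  1.49   -0.195   1.0323  0.5823]
[[-0.0024 -0.0089  1.    ]
 [ 0.0015  1.      0.0089]
 [-1.      0.0015 -0.0023]]
shift cm [ 9.8309 -0.0262  0.2207] heading z 0.008879497837652389
red 59 29 2104.0 (36, 0, 47, 60) [ 0.4277 -0.1324  0.076 ]
green 425 9 1013.5 (393, 0, 63, 23) [ 0.6995 -0.1295  0.076 ]
black 100 238 437.5 (81, 227, 38, 24) [ 0.4592 -0.2992  0.087 ]
black 103 190 364.0 (85, 180, 31, 19) [ 0.4699 -0.2605  0.087 ]
black 537 57 392.5 (526, 46, 21, 25) [ 0.7966 -0.1483  0.087 ]
```

View pics/d3w.png

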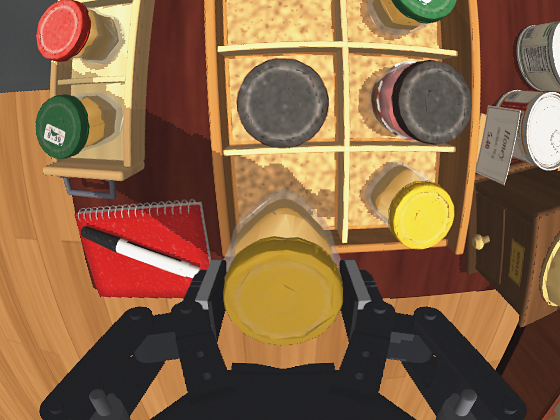

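Call:
move_arm(
  targets=[1,0,0.1,0,0,0,3,0,0.2,0,0,0,5.2,0,0.2,0,0,0,7.2,0,0.2,0,0,0,8.4,0,0.2,0,0,0,9.1,0,0.2,0,0,0,9.4,0,0.2,0,0,0,9.5,0,0.2,0,0,0,9.6,0,0.2,0,0,0,9.6,0,0.2,0,0,0],
)

```text
t: 12.17
position: [0.6064, -0.2856, 0.0577]
eef_rot: [-0.008, 1.569, 0.007]
wrist_force: [-0.7, 0.2, -0.5]
grip_width: 0.644
```

Call:
move_arm(
  targets=[0.1,0,0,0,0,0,0.2,0,0,0,0,0,0.2,0,0,0,0,0],
)

```text
t: 12.42
position: [0.6059, -0.2855, 0.055]
eef_rot: [-0.007, 1.57, 0.007]
wrist_force: [-0.0, 0.3, -1.7]
grip_width: 0.646
```

Call:
move_arm(
  targets=[0.1,0,0,0,0,0,0.2,0,0,0,0,0,0.25,0,0,0,0,0,0.25,0,0,0,0,0],
)

```text
t: 12.75
position: [0.606, -0.2856, 0.0534]
eef_rot: [-0.007, 1.57, 0.007]
wrist_force: [-2.3, 1.8, 6.6]
grip_width: 0.642
```

Contact felt; release and withdraw.

Call:
move_arm(
  targets=[0,0,0,0,0,0,0,0,0,0,0,0,0,0,0,0,0,0,0,0,0,0,0,0],
  claw=0.95,
)

```text
t: 13.08
position: [0.6059, -0.2854, 0.0522]
eef_rot: [-0.007, 1.571, 0.007]
wrist_force: [-0.3, 0.1, -0.9]
grip_width: 0.953
```

Call:
move_arm(
  targets=[-0.5,0,0,0,0,0,-2,0,0,0,0,0,-4,0,0,0,0,0,-6.5,0,0,0,0,0,-8.7,0,0,0,0,0,-10,0,0,0,0,0,-10.8,0,0,0,0,0],
)

```text
t: 13.67
position: [0.6066, -0.2859, 0.1629]
eef_rot: [-0.008, 1.568, 0.006]
wrist_force: [0.7, -0.8, -0.3]
grip_width: 0.949
```

```bash
python3 st.py .430 -.134 .16;python3 look.py e1
```

```text
13.6667 [ 0.6066 -0.2859  0.1629] w 0.9494547223631176 F [ 0.7277 -0.7698 -0.3099] q [ 0.2458  0.6415  0.2819  1.4711 -0.1928  1.053   0.5785]
[[ 0.0029 -0.0089  1.    ]
 [-0.0014  1.      0.0089]
 [-1.     -0.0015  0.0029]]
shift cm [  0.2156  15.3479 -17.5251] heading z 0.008913478040713872
```

View pics/e1.png

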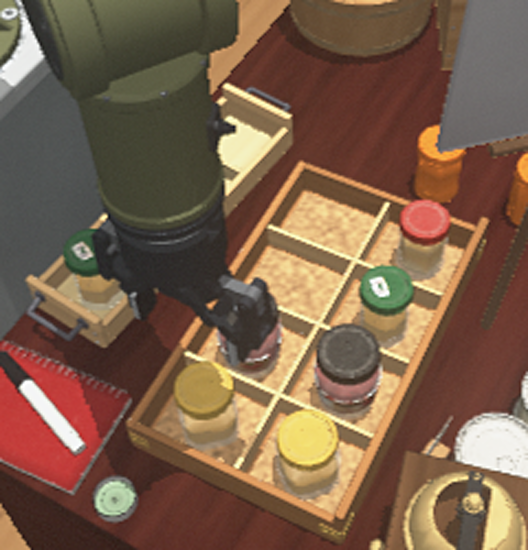

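Call:
move_arm(
  targets=[0,0.8,-0.9,0,0,0,0,2.5,-2.9,0,0,0,0,4.8,-5.5,0,0,0,0,7.2,-8.2,0,0,0,0,9.6,-10.9,0,0,0,0,12,-13.6,0,0,0,0,13.9,-15.8,0,0,0,0,15,-17.1,0,0,0,0,15.35,-17.5,0,0,0,0,15.35,-17.5,0,0,0],
  claw=1,
)

```text
t: 14.6
position: [0.4284, -0.1324, 0.1599]
eef_rot: [-0.007, 1.572, 0.009]
wrist_force: [0.6, -0.9, 0.1]
grip_width: 0.997
```

```bash
python3 look2.py f1;python3 st.py .430 -.134 .05
```

```text
green 552 198 678.0 (542, 171, 18, 51) [ 0.683  -0.1146  0.076 ]
yellow 522 336 651.5 (506, 320, 33, 34) [ 0.7129 -0.2859  0.076 ]
black 270 355 381.0 (250, 347, 39, 17) [ 0.417  -0.2638  0.087 ]
black 547 281 912.5 (532, 256, 28, 47) [ 0.7021 -0.2012  0.087 ]
14.65 [ 0.4297 -0.1334  0.1601] w 0.9977721027393095 F [-0.266   0.9385  0.4178] q [ 0.0172  0.3348  0.3068  2.0494 -0.1418  0.777   0.4189]
[[-0.     -0.0096  1.    ]
 [-0.0001  1.      0.0096]
 [-1.     -0.0001 -0.    ]]
shift cm [11.0053 -0.0576  0.0312] heading z 0.009643662433920648
```

View pics/f1w.png

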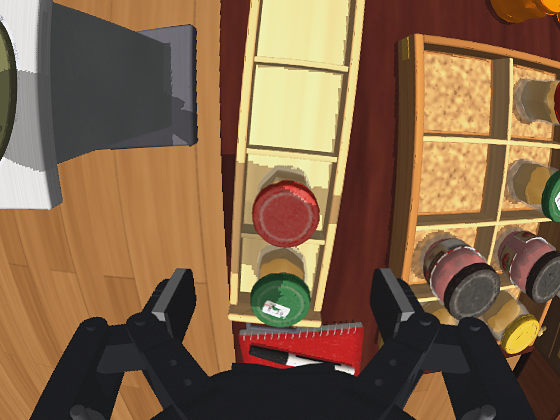

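Call:
move_arm(
  targets=[1.5,0,0.1,0,0,0,4,0,0.1,0,0,0,6.5,0,0.1,0,0,0,8.7,0,0.1,0,0,0,10,0,0.1,0,0,0,10.7,0,0.1,0,0,0,11,0,0.1,0,0,0,11,0,0.1,0,0,0],
)

```text
t: 15.32
position: [0.4309, -0.1341, 0.0497]
eef_rot: [-0.007, 1.572, 0.006]
wrist_force: [0.1, 0.4, 0.3]
grip_width: 1.0
```

Call:
move_arm(
  targets=[0,0,0,0,0,0,0,0,0,0,0,0,0,0,0,0,0,0,0,0,0,0,0,0,0,0,0,0,0,0,0,0,0,0,0,0],
  claw=0,
)

```text
t: 15.82
position: [0.431, -0.1336, 0.0512]
eef_rot: [-0.007, 1.569, 0.007]
wrist_force: [-0.8, 0.5, 5.6]
grip_width: 0.58
```

Call:
move_arm(
  targets=[-0.7,0,0,0,0,0,-2,0,0,0,0,0,-4,0,0,0,0,0,-6.5,0,0,0,0,0,-8.5,0,0,0,0,0,-9.7,0,0,0,0,0,-10.2,0,0,0,0,0,-10.2,0,0,0,0,0],
)

```text
t: 16.48
position: [0.4309, -0.1335, 0.1535]
eef_rot: [-0.007, 1.568, 0.007]
wrist_force: [0.3, 0.1, -2.5]
grip_width: 0.58
```

```bash
python3 look2.py f2;python3 st.py .593 -.033 .152
```

```text
green 552 198 589.0 (544, 172, 16, 51) [ 0.6814 -0.115   0.076 ]
yellow 523 339 656.5 (507, 322, 33, 34) [ 0.7128 -0.2861  0.076 ]
black 267 357 400.5 (247, 349, 40, 18) [ 0.4176 -0.2623  0.087 ]
black 474 296 2006.0 (448, 270, 53, 53) [ 0.6019 -0.2047  0.087 ]
black 548 284 856.5 (533, 259, 27, 46) [ 0.7011 -0.2022  0.087 ]
16.5333 [ 0.4305 -0.1332  0.1526] w 0.5775281959661421 F [-0.5023 -1.0995 -3.8763] q [ 0.0163  0.3466  0.3092  2.0588 -0.1515  0.7564  0.428 ]
[[ 0.0008 -0.0094  1.    ]
 [-0.      1.      0.0094]
 [-1.     -0.      0.0008]]
shift cm [ 0.0707  9.8717 16.3458] heading z 0.00937002732705635
```

View pics/f2w.png

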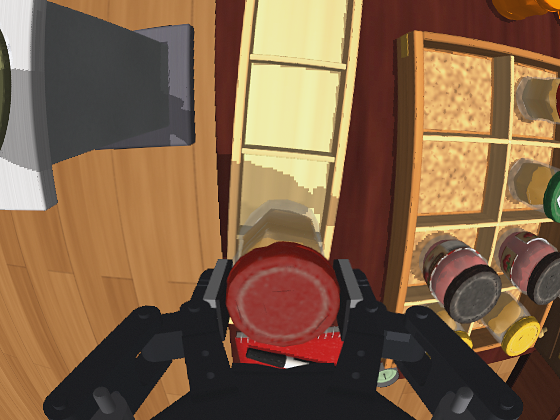

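Call:
move_arm(
  targets=[0,0.5,0.8,0,0,0,0,1.5,2.5,0,0,0,0,3,5,0,0,0,0,4.6,7.6,0,0,0,0,6.2,10.2,0,0,0,0,7.7,12.7,0,0,0,0,8.9,14.7,0,0,0,0,9.6,15.9,0,0,0,0,9.9,16.35,0,0,0,0,9.9,16.35,0,0,0],
)

```text
t: 17.37
position: [0.5935, -0.0314, 0.1506]
eef_rot: [-0.008, 1.573, 0.009]
wrist_force: [-0.3, -0.1, -2.5]
grip_width: 0.575
```

Call:
move_arm(
  targets=[0,0,0,0,0,0,0,0,0,0,0,0],
)

```text
t: 17.53
position: [0.5919, -0.034, 0.1518]
eef_rot: [-0.006, 1.572, 0.005]
wrist_force: [-0.7, -0.7, -3.4]
grip_width: 0.579
```

```bash
python3 look.py f3;python3 st.py .593 -.033 .052
```

```text
17.6333 [ 0.5922 -0.034   0.1523] w 0.5776668102267473 F [-0.4467 -0.0448 -2.79  ] q [-0.1629  0.5415  0.2831  1.7022 -0.181   0.9241  0.1987]
[[-0.0006 -0.0073  1.    ]
 [-0.0003  1.      0.0073]
 [-1.     -0.0003 -0.0006]]
shift cm [10.0325  0.1014  0.086 ] heading z 0.007349517961233259
```

View pics/f3w.png

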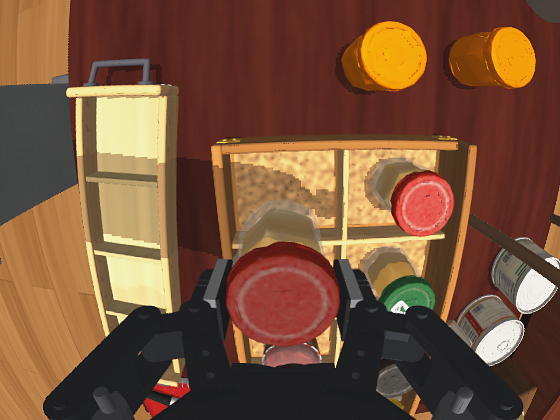

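View pics/f3.png

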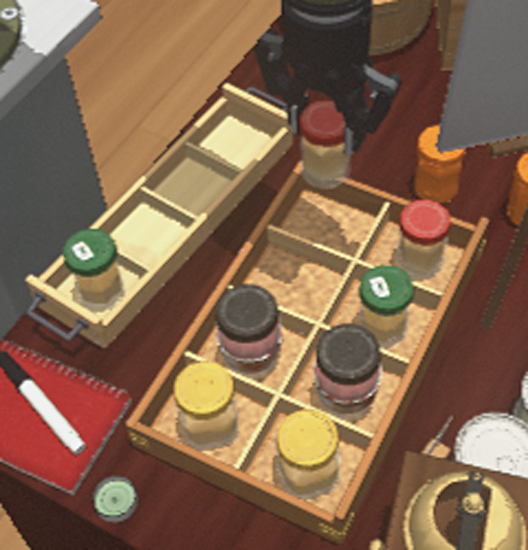

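Over the red slot, clear of the board. Lower it.

Call:
move_arm(
  targets=[1,0,0.1,0,0,0,3,0,0.1,0,0,0,5.2,0,0.1,0,0,0,7.2,0,0.1,0,0,0,8.4,0,0.1,0,0,0,9.1,0,0.1,0,0,0,9.4,0,0.1,0,0,0,9.6,0,0.1,0,0,0,9.8,0,0.1,0,0,0,9.8,0,0.1,0,0,0],
)

```text
t: 18.47
position: [0.5944, -0.0331, 0.0547]
eef_rot: [-0.007, 1.57, 0.007]
wrist_force: [0.6, 0.0, -2.1]
grip_width: 0.572
```

Call:
move_arm(
  targets=[0.1,0,0,0,0,0,0.2,0,0,0,0,0,0.2,0,0,0,0,0],
)

```text
t: 18.72
position: [0.5942, -0.033, 0.0525]
eef_rot: [-0.007, 1.57, 0.007]
wrist_force: [-0.3, 0.9, -2.6]
grip_width: 0.575
```

Call:
move_arm(
  targets=[0.1,0,0,0,0,0,0.15,0,0,0,0,0,0.15,0,0,0,0,0],
)

```text
t: 18.97
position: [0.5943, -0.033, 0.0523]
eef_rot: [-0.007, 1.57, 0.007]
wrist_force: [-4.7, 1.2, 11.2]
grip_width: 0.577
```

Call:
move_arm(
  targets=[0,0,0,0,0,0,0,0,0,0,0,0,0,0,0,0,0,0,0,0,0,0,0,0],
  claw=0.95,
)

```text
t: 19.3
position: [0.5943, -0.033, 0.0508]
eef_rot: [-0.007, 1.571, 0.007]
wrist_force: [-0.5, 0.3, 0.2]
grip_width: 0.95
```

Call:
move_arm(
  targets=[-0.5,0,0,0,0,0,-2,0,0,0,0,0,-4,0,0,0,0,0,-6.5,0,0,0,0,0,-8.7,0,0,0,0,0,-10,0,0,0,0,0,-10.8,0,0,0,0,0],
)

```text
t: 19.88
position: [0.5949, -0.0332, 0.1611]
eef_rot: [-0.007, 1.568, 0.007]
wrist_force: [0.3, 0.7, -1.1]
grip_width: 0.949
```

```bash
python3 st.py .427 -.211 .16;python3 look.py g1
```

```text
19.8833 [ 0.5949 -0.0332  0.1611] w 0.9486722169625482 F [ 0.3198  0.6678 -1.0694] q [-0.1661  0.5344  0.2864  1.6876 -0.1789  0.9424  0.1965]
[[ 0.0029 -0.0089  1.    ]
 [-0.0002  1.      0.0089]
 [-1.     -0.0002  0.0029]]
shift cm [  0.0633 -17.6314 -16.9469] heading z 0.00888820897831581
```

View pics/g1.png

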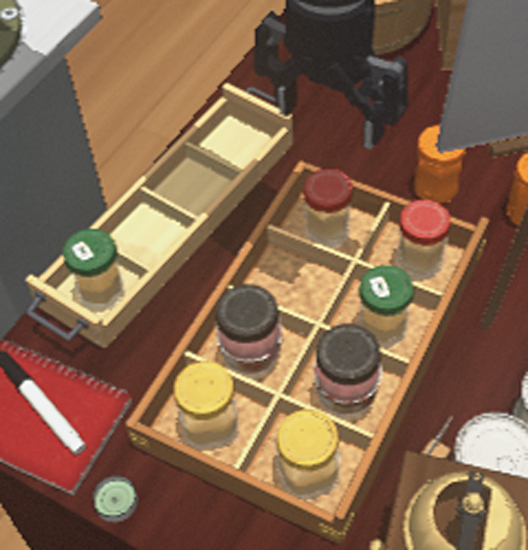

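Red is placed. Now green.

Call:
move_arm(
  targets=[0,-0.9,-0.9,0,0,0,0,-2.7,-2.6,0,0,0,0,-5.2,-5,0,0,0,0,-8,-7.7,0,0,0,0,-10.8,-10.4,0,0,0,0,-13.5,-13,0,0,0,0,-15.8,-15.2,0,0,0,0,-17.2,-16.5,0,0,0,0,-17.6,-16.95,0,0,0,0,-17.6,-16.95,0,0,0],
  claw=1,
)

```text
t: 20.82
position: [0.4237, -0.2118, 0.1581]
eef_rot: [-0.004, 1.573, 0.004]
wrist_force: [1.4, 0.9, 0.5]
grip_width: 1.0
```

```bash
python3 look2.py h1;python3 st.py .427 -.211 .05
```

```text
red 504 12 988.0 (480, 0, 45, 30) [ 0.5979 -0.0408  0.076 ]
yellow 478 289 1420.5 (456, 267, 44, 46) [ 0.6075 -0.2866  0.076 ]
yellow 548 279 713.5 (535, 257, 25, 42) [ 0.7095 -0.2862  0.076 ]
black 273 303 500.0 (251, 293, 45, 21) [ 0.4156 -0.2823  0.087 ]
black 281 264 1044.5 (247, 253, 68, 23) [ 0.4217 -0.2464  0.087 ]
20.8667 [ 0.4253 -0.2105  0.1582] w 0.9989520139256542 F [-0.1363 -0.2948 -0.5115] q [ 0.1809  0.3732  0.3129  1.9937 -0.1574  0.799   0.5913]
[[-0.0012 -0.0074  1.    ]
 [ 0.0007  1.      0.0074]
 [-1.      0.0007 -0.0012]]
shift cm [10.8157 -0.0562  0.1851] heading z 0.007390603385851656
```

View pics/h1w.png

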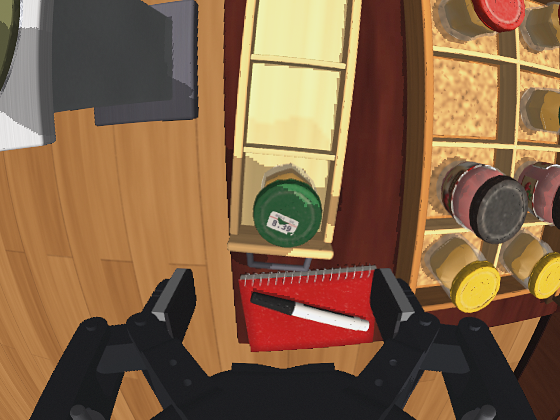

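Call:
move_arm(
  targets=[1.5,0,0.1,0,0,0,4,0,0.2,0,0,0,6.5,0,0.2,0,0,0,8.6,0,0.2,0,0,0,9.8,0,0.2,0,0,0,10.5,0,0.2,0,0,0,10.8,0,0.2,0,0,0,10.8,0,0.2,0,0,0],
)

```text
t: 21.53
position: [0.4285, -0.2097, 0.0502]
eef_rot: [-0.008, 1.572, 0.009]
wrist_force: [0.5, -0.4, 0.0]
grip_width: 1.002
```

Call:
move_arm(
  targets=[0,0,0,0,0,0,0,0,0,0,0,0,0,0,0,0,0,0,0,0,0,0,0,0,0,0,0,0,0,0,0,0,0,0,0,0],
  claw=0,
)

```text
t: 22.03
position: [0.4287, -0.2108, 0.0517]
eef_rot: [-0.007, 1.569, 0.006]
wrist_force: [-0.9, 0.2, 6.5]
grip_width: 0.581
```

Call:
move_arm(
  targets=[-0.7,0,0,0,0,0,-2,0,0,0,0,0,-4,0,0,0,0,0,-6.5,0,0,0,0,0,-8.5,0,0,0,0,0,-9.7,0,0,0,0,0,-10.2,0,0,0,0,0,-10.2,0,0,0,0,0],
)

```text
t: 22.7
position: [0.4287, -0.2106, 0.1541]
eef_rot: [-0.008, 1.568, 0.007]
wrist_force: [-0.4, -0.5, -2.1]
grip_width: 0.589
```

```bash
python3 look2.py h2;python3 st.py .597 -.117 .152
```

```text
red 294 342 1748.0 (243, 329, 100, 25) [ 0.4392 -0.3309  0.076 ]
red 502 12 1005.5 (477, 0, 46, 30) [ 0.5977 -0.041   0.076 ]
yellow 474 293 1440.0 (452, 271, 45, 45) [ 0.6074 -0.2865  0.076 ]
yellow 547 282 790.0 (532, 260, 28, 42) [ 0.7108 -0.2855  0.076 ]
22.75 [ 0.4282 -0.2104  0.1531] w 0.5848035491818534 F [ 0.7248 -0.7244 -1.5656] q [ 0.1779  0.3828  0.3148  1.9963 -0.1646  0.7856  0.5972]
[[ 0.0009 -0.0092  1.    ]
 [-0.0002  1.      0.0092]
 [-1.     -0.0002  0.0009]]
shift cm [ 0.127   9.1842 16.9601] heading z 0.009158046480439998
```

View pics/h2w.png

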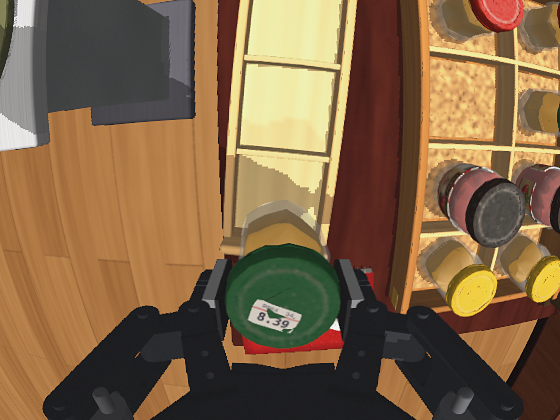

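Call:
move_arm(
  targets=[0,0.5,0.9,0,0,0,0,1.4,2.7,0,0,0,0,2.8,5.2,0,0,0,0,4.3,7.9,0,0,0,0,5.8,10.6,0,0,0,0,7.2,13.2,0,0,0,0,8.3,15.3,0,0,0,0,8.9,16.5,0,0,0,0,9.2,17,0,0,0,0,9.2,17,0,0,0],
)

```text
t: 23.58
position: [0.598, -0.1152, 0.1511]
eef_rot: [-0.008, 1.573, 0.009]
wrist_force: [-0.6, 0.9, -1.3]
grip_width: 0.585
```

Call:
move_arm(
  targets=[0,0,0,0,0,0,0,0,0,0,0,0],
)

```text
t: 23.75
position: [0.5961, -0.1179, 0.1524]
eef_rot: [-0.006, 1.572, 0.006]
wrist_force: [0.4, 0.2, -0.8]
grip_width: 0.588
```

```bash
python3 look2.py h3;python3 st.py .597 -.117 .052
```

```text
red 172 383 482.5 (154, 372, 35, 20) [ 0.4794 -0.307   0.076 ]
yellow 390 375 607.0 (377, 359, 30, 30) [ 0.7065 -0.2908  0.076 ]
23.8 [ 0.5962 -0.118   0.1527] w 0.5848052962703641 F [ 0.0502 -0.1032 -1.7983] q [-0.0266  0.563   0.2934  1.6616 -0.1908  0.9461  0.3434]
[[-0.001  -0.0072  1.    ]
 [-0.0003  1.      0.0072]
 [-1.     -0.0003 -0.001 ]]
shift cm [10.0661  0.1021  0.0894] heading z 0.007231251231165877
```

View pics/h3w.png

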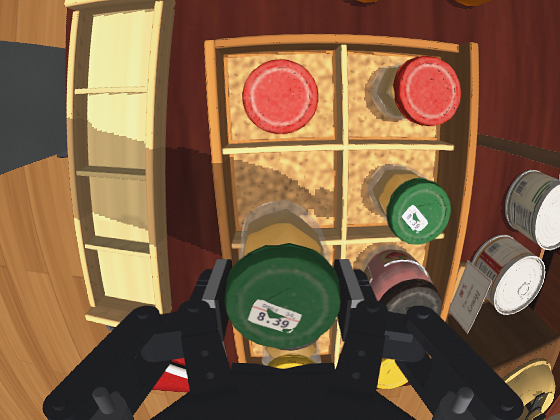

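Call:
move_arm(
  targets=[1,0.1,0.1,0,0,0,3,0.1,0.1,0,0,0,5.2,0.1,0.1,0,0,0,7.2,0.1,0.1,0,0,0,8.4,0.1,0.1,0,0,0,9.1,0.1,0.1,0,0,0,9.4,0.1,0.1,0,0,0,9.6,0.1,0.1,0,0,0,9.8,0.1,0.1,0,0,0,9.8,0.1,0.1,0,0,0],
)

```text
t: 24.63
position: [0.5986, -0.1161, 0.0552]
eef_rot: [-0.007, 1.57, 0.007]
wrist_force: [0.1, 0.8, -1.7]
grip_width: 0.586
```

Call:
move_arm(
  targets=[0.1,0,0,0,0,0,0.2,0,0,0,0,0,0.2,0,0,0,0,0],
)

```text
t: 24.88
position: [0.5985, -0.1159, 0.053]
eef_rot: [-0.007, 1.57, 0.007]
wrist_force: [0.0, -0.4, -0.5]
grip_width: 0.585
```

Call:
move_arm(
  targets=[0.1,0,0,0,0,0,0.1,0,0,0,0,0,0.1,0,0,0,0,0],
)

```text
t: 25.13
position: [0.5985, -0.1161, 0.0529]
eef_rot: [-0.007, 1.57, 0.007]
wrist_force: [-2.5, 0.6, 6.5]
grip_width: 0.588
```

Call:
move_arm(
  targets=[0,0,0,0,0,0,0,0,0,0,0,0,0,0,0,0,0,0,0,0,0,0,0,0],
  claw=0.95,
)

```text
t: 25.47
position: [0.5984, -0.1159, 0.0518]
eef_rot: [-0.007, 1.571, 0.007]
wrist_force: [-0.4, 0.4, -0.2]
grip_width: 0.947
```

Call:
move_arm(
  targets=[-0.5,0,0,0,0,0,-2,0,0,0,0,0,-4,0,0,0,0,0,-6.5,0,0,0,0,0,-8.7,0,0,0,0,0,-11,0,0,0,0,0,-13,0,0,0,0,0,-14,0,0,0,0,0],
)

```text
t: 26.13
position: [0.5993, -0.1164, 0.1949]
eef_rot: [-0.008, 1.567, 0.006]
wrist_force: [0.2, -0.1, -0.1]
grip_width: 0.952
```

Call:
move_arm(
  targets=[-1,0,-1.5,0,0,0,-2,0,-4,0,0,0,-3,0,-7,0,0,0,-4,0,-10,0,0,0,-4,0,-12.5,0,0,0,-4,0,-14,0,0,0,-4,0,-14.5,0,0,0,-4,0,-14.5,0,0,0],
)

```text
t: 26.8
position: [0.4525, -0.1172, 0.232]
eef_rot: [-0.006, 1.571, 0.007]
wrist_force: [0.2, 0.2, -0.1]
grip_width: 0.952
```

```bash
python3 look.py z1;python3 look2.py z2
python3 - <<'E'
from h import *
from plant import arm
c=arm.calibration("side")
im=arm.grab_frame("side")
C=np.array([.649,-.1565]);a=.05;R=np.array([[np.cos(a),-np.sin(a)],[np.sin(a),np.cos(a)]])
for k,u,v,A,b in lids(im):
    p=onz(c,(u,v),.087 if k=="black" else .076)
    if .5<p[0]<.76 and -.35<p[1]<.02: print(k,A,b,p,"disp",R.T@(p[:2]-C))
c=arm.calibration("wrist");im=arm.grab_frame("wrist")
print("wrist")
for k,u,v,A,b in lids(im):
    p=onz(c,(u,v),.087 if k=="black" else .076,True)
    if .5<p[0]<.76 and -.35<p[1]<.02 and A>300: print(k,A,b,"disp",R.T@(p[:2]-C))
E
```

```text
red 512 109 1129.0 (496, 87, 33, 45) [ 0.6993 -0.0222  0.076 ]
red 429 106 1740.5 (407, 82, 45, 50) [ 0.5939 -0.0324  0.076 ]
green 500 189 1307.0 (481, 166, 39, 45) [ 0.6972 -0.1121  0.076 ]
green 422 189 1787.0 (399, 165, 47, 49) [ 0.5947 -0.1158  0.076 ]
yellow 478 310 436.0 (463, 299, 28, 24) [ 0.7142 -0.2783  0.076 ]
black 493 262 1143.5 (472, 241, 41, 42) [ 0.7036 -0.1988  0.087 ]
black 553 191 505.5 (545, 168, 15, 46) [ 0.7792 -0.1094  0.087 ]
red 273.5 (322, 201, 22, 18) [ 0.6951 -0.0214  0.076 ] disp [0.0528 0.1326]
red 269.5 (278, 187, 22, 17) [ 0.5922 -0.0305  0.076 ] disp [-0.0505  0.1287]
green 383.0 (304, 231, 24, 21) [ 0.6992 -0.1126  0.076 ] disp [0.0524 0.0414]
green 348.0 (260, 213, 23, 20) [ 0.5954 -0.116   0.076 ] disp [-0.0515  0.0431]
yellow 512.0 (266, 296, 27, 25) [ 0.7072 -0.281   0.076 ] disp [ 0.0519 -0.1272]
yellow 468.5 (219, 274, 27, 24) [ 0.6036 -0.2832  0.076 ] disp [-0.0517 -0.1243]
black 439.0 (286, 258, 26, 24) [ 0.702 -0.196  0.087] disp [ 0.051  -0.0421]
black 417.5 (239, 240, 27, 22) [ 0.5994 -0.2029  0.087 ] disp [-0.0519 -0.0438]
wrist
red 1133.0 (496, 87, 33, 45) disp [0.0567 0.1317]
red 1741.5 (407, 82, 45, 50) disp [-0.0488  0.1267]
green 1302.5 (482, 166, 38, 45) disp [0.0503 0.0421]
green 1783.5 (399, 165, 47, 49) disp [-0.0523  0.0434]
yellow 436.5 (463, 300, 29, 23) disp [ 0.0594 -0.1252]
black 1091.5 (476, 242, 37, 41) disp [ 0.0536 -0.045 ]
```

View pics/z1.png

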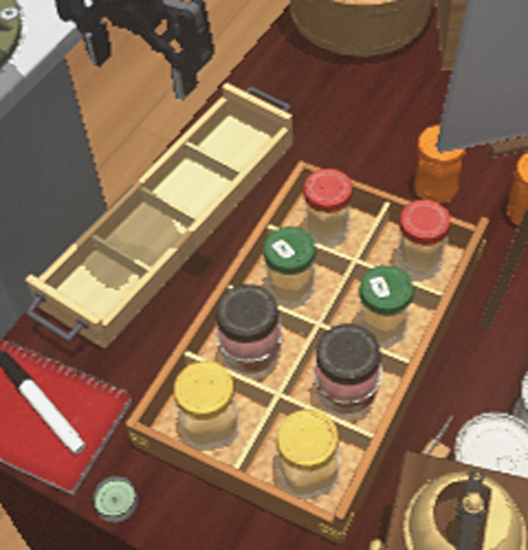

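View pics/z2w.png

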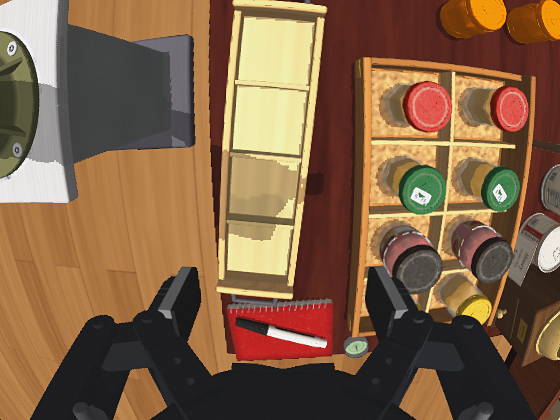

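All four are in place, centred to within 3 mm, and upright. The back row is unmoved and the gripper is clear.

```bash
python3 -c "
from plant import arm
print(arm.job_done())"
```

```text
the job is handed in; nothing more can be done
None
```

All four fresh jars now stand in the front row, each in front of the jar with the same lid colour. From the robot's left to right the order is red, green, black, yellow. I gripped each jar by its lid and lowered it until the wrist force showed contact with the floor. Only then did I open the fingers. The job was handed in at about 27 s.

- **Fresh jars:** the final side view puts every lid within about 3 mm of its compartment centre, against limits of 25 mm and 22 mm. All four look upright.
- **Back row:** the lids measure within about 1.5 mm of where they were at the start.
- **Robot:** the gripper is empty and stands clear above the carrier, with almost no wrist force.
- **Disagreements:**
  - The final wrist view puts the shown yellow and red lids 4 to 8 mm off the side view in one direction. The yellow lid was partly hidden by the fingers.
  - My automatic lid search missed the fresh yellow and fresh black jars in that wrist picture. I confirmed those two from the side view and by eye.
- **Not measured:** I judged tilt only by eye in the images, and the hand-in reports no verdict.

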